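# Fold the parts-box flap over and tuck it under its lip

### The job

Close the blue parts box: with the fingertips push its raised orange flap over until it lies flat, then, keeping it down, push on its black thumb ridge so that the flap's edge slides fully home beneath the yellow retaining lip and stays shut when you let go. Push only on the flap's outer face (the side with the ridge): do not pinch it or touch its white lining. Leave the tape roll, the red can and the small carton standing where they are.

Things in the scene. Friction and masses are not known exactly. Their poses are not given: they have to be found in the camera images.
- parts_box: Blue plastic parts box, 200 (x) by 150 (y) by 76 mm high, fixed to the bench. Origin at the centre of its underside; its x axis runs from the flap's hinge towards the yellow lip, z up. The mouth lies on the hinge side; a fixed deck (top 76 mm up) lies on the lip side.
- hinge (a point): Middle of the flap's hinge axis, at (-85, 0, 80) mm in the box frame; axes as the box. The axis runs along the box's y and the steel hinge rod is 8 mm thick.
- fold (a joint): Flap angle in rad about the hinge: 0 = lying flat over the mouth along the box's +x, 1.57 = upright, up to 1.9 (leaning back, away from the lip). A light spring pushes the flap up towards about 1.6 at all times (about 2 N at the ridge holds it down flat); let go flat and untucked, it springs up to about 1.1 or more. There is a hard stop at 0.
- tuck (a joint): How far, in m, the flap is slid out along its own plane away from the hinge (slotted hinge): 0 = drawn back, 0.026 = fully home (end stop). Stiff, about 5 N to move, and stays where it is left. With the flap flat, sliding it out carries its edge beneath the lip. Slid out before it is flat, the flap lands on top of the lip and must be slid back by pushing the ridge the other way.
- ridge (a point): Middle of the top of the black thumb ridge on the flap's outer face. The flap is an orange plate 110 mm wide and 4 mm thick; its underside lies in the hinge axis plane, and with tuck 0 it reaches from 7 to 115 mm from the hinge axis. The ridge is 70 mm long across the flap, 6 mm thick and stands 6 mm above the outer face, from 77 to 83 mm from the hinge axis (plus the tuck value). Site axes: x along the flap away from the hinge, z out of the outer face.
- flap_edge (a point): Middle of the flap's free edge (115 mm from the hinge axis plus the tuck value, half-way through the thickness); axes as point ridge.
- lip_edge (a point): Middle of the lower front edge of the yellow retaining lip, at (38, 0, 89) mm in the box frame; axes as the box. The lip is a fixed bar 134 mm long across the box, 24 mm wide (towards +x) and 5 mm thick, on a post at each end. The flat flap's outer face is 84 mm up, so it passes 5 mm below the lip; fully home its edge is 18 mm under the lip.
- lining: White card 70 by 70 mm on the flap's inner face (the side without the ridge), from 29 to 99 mm from the hinge; must not be touched by the fingers. Origin on the hinge axis when drawn back.
- tape_roll: Loose roll of grey tape on a cardboard core, lying flat, 90 mm across, 48 mm high; origin at the centre of its underside. Leave alone.
- can: Loose red can, 60 mm across, 130 mm high; origin at the centre of its underside. Leave alone.
- carton: Loose small cardboard carton 70 by 50 by 60 mm high; origin at the centre of its underside. Leave alone.
Not all that is in view belongs to the job. Leave any brown look-alike of the parts_box alone.

How it is judged:
At the end, for the whole second after the job is handed in: The flap, let go, stays shut beneath the lip: fold below 0.09 rad and at rest, tuck above 20 mm of its 26 mm; the tape roll, can and carton within 20 mm of where they started and the can upright (value of joint fold below 0.09 rad and value of joint tuck above 0.02 m and velocity of joint fold below 0.05 rad/s and distance of each of tape_roll, can, carton from where it was at the start of the episode below 0.02 m and angle between can's own z axis and vertical below 0.15 rad); the robot touches nothing.
It fails at once if the flap's lining touched by the fingers (flap pinched or handled from inside) (contact force between the fingers and lining above 0.5 N).
It fails at once if the tape roll moved or lifted by more than 20 mm (distance of tape_roll from where it was at the start of the episode above 0.02 m).
It fails at once if the can moved or lifted by more than 20 mm (distance of can from where it was at the start of the episode above 0.02 m).
It fails at once if the can tipped over (angle between can's own z axis and vertical above 0.5 rad).
It fails at once if the carton moved or lifted by more than 20 mm (distance of carton from where it was at the start of the episode above 0.02 m).
It also fails if it takes over 42 s, if anything falls off the work surface, if the arm or the gripper's body presses on something with over 40 N, if the wrist force passes 120 N, or if a joint passes its speed limit or range.

### The arm

A 6-joint arm with a two-finger parallel gripper is mounted at the origin on the work surface. World frame = base frame: x ahead of the robot, y to its left, z up, the work surface at z = 0. Lengths are in m, angles in rad, forces in N, time in s.
With the tool pointing down it reaches from about 0.425 to 0.95 m from the base axis. Payload 3.5 kg.
Tool frame: the origin (TCP) lies on the mounting face of the last link; the fingertips stand 173 mm ahead of it and the grasp point (between the pads) lies 155 mm ahead of it; z points along the fingers, x is the direction in which the jaws open and shut, and the axes are right-handed (so a half turn about z gives the same grasp; the last joint's range is limited). The gripper opens to 85 mm and grips with 20 to 120 N. Pads are 22 mm wide; open, the fingers measure 114 mm over their backs; the gripper's body (76 mm by 85 mm) begins 54 mm behind the grasp point. The pads swing forward as they close: fully open they stand 13 mm farther back than shut.
Start: joints at [1.02, 0.286, 1.577, -0, 1.279, -0.15], TCP at [0.263, 0.622, 0.405] pointing down, gripper open.
Joint ranges: [-2.77, 2.77], [-0.9, 2.22], [0.21, 2.48], [-1.53, 4.67], [0.24, 2.81], [-2.84, 2.84]. Speed limits (rad/s): [2.79, 2.79, 3.14, 3.14, 3.14, 3.14].

### API

Orientations are given as a unit quaternion [x, y, z, w].
In Python, from plant import get_state, read_camera, sign_off gives the robot as it stands.
- The arm moves only by the shell command python3 -m jog 'ROWS' [FORCE]. ROWS is JSON, a list of rows, each an object of numbers: "grip": the closure, from 0 (fully open) to 1 (shut); "x", "y", "z": the shift along the tool's x, y, z in mm; "rx", "ry", "rz": the turn, a rotation vector about the tool's x, y, z in degrees. A call has 1 to 8 rows; each row shifts and turns the commanded pose from where the row before left it, along the tool's axes as they then stand; what a row does not reach is not made up. A row lasts 1/12 s, in which the tool goes at most 41.7 mm and 7.16 degrees, less where a joint would pass 70% of its speed; a pose out of reach is approached as far as the arm can. A call with a gripper value outside its range is refused whole. The fingers move at their own pace and stop on an object; FORCE is the grip in N (left out, the last holds). Time passes only in rows, so rows that do not move let the fingers close. It gives the time, the measured TCP pose, the force and the opening at its end, in the units of the state.
- get_state(): the state, without advancing time (a new reading comes with each control period).
- read_camera(name): name is "scene" or "side" or "wrist"; returns a dict with "frame" (480x640x3 uint8, red, green, blue), "intrinsics" (3x3 intrinsics, pixels), "R" (3x3) and "t" (3): a world point X has camera coordinates R X + t. Camera axes: x right, y down, z forward; pixel columns grow to the right and rows downward; lengths in m; the calibration is good to about 2 mm. A picture is of the moment at which its call begins. There is no depth.
- sign_off(): hands the job in, once; it reports no verdict.
The state is a dict: "time": time; "qpos": joint angles; "dq": joint speeds; "joint_efforts": joint torques, N m; "eef_pos": TCP position; "tcp_rot": TCP orientation; "contact_force": force on the tool from outside, world axes, zero at the start; "wrist_torque": the same for the moment, N m; "opening": opening from 0.0 (shut) to 1.0 (fully open).
Only numpy, scipy, OpenCV 4.12 (cv2) and the standard library are available. Lean on these libraries where they do the work, as an engineer would, in place of code of your own. Each camera call takes 0.05 s, during which the arm holds its last target.

## Working session

There is one attempt and no reset: what is moved stays moved. The work goes in short steps, Python scripts to look and compute and a shell command to move; the robot and the scene stay as the last step left them, time stands still between calls to the robot, and variables do not carry over. Pictures are saved under pics/ and viewed, and the job is handed in when it is done.

```bash
mkdir -p pics; ls; python3 - <<'E'
from plant import get_state, read_camera
import cv2,numpy as np,pickle
d={}
for n in("scene","side","wrist"):
    c=read_camera(n); d[n]=c
    cv2.imwrite(f"pics/{n}0.png",c["frame"][:,:,::-1])
    print(n,c["intrinsics"],c["R"],c["t"])
pickle.dump(d,open("c0.pkl","wb"))
print(get_state())
E
```

```text
pics
scene [[459.17735555   0.         322.83263051]
 [  0.         459.17735555 239.89788587]
 [  0.           0.           1.        ]] [[ 0.71996648  0.69393116  0.01038295]
 [ 0.39329463 -0.39563256 -0.82993627]
 [-0.57181081  0.60160986 -0.55776158]] [-0.43351406 -0.13349772  1.19608078]
side [[453.91065086   0.         319.82981848]
 [  0.         453.91065086 238.63110417]
 [  0.           0.           1.        ]] [[-0.99993074  0.00104679 -0.01172237]
 [ 0.00810068  0.78376222 -0.62100818]
 [ 0.00853749 -0.62106013 -0.78371642]] [5.68071281e-01 8.86421004e-04 9.49775051e-01]
wrist [[420.21860982   0.         321.21537488]
 [  0.         420.21860982 242.79112496]
 [  0.           0.           1.        ]] [[ 0.39101878  0.92038104 -0.00174804]
 [ 0.88017331 -0.37338016  0.29305665]
 [ 0.2690711  -0.11612923 -0.95609348]] [-0.67351846 -0.03724041  0.37942961]
{'time': 0.15, 'qpos': array([ 1.01997601e+00,  2.87004537e-01,  1.57787384e+00, -4.42647493e-06,
        1.27859532e+00, -1.49993825e-01]), 'dq': array([ 1.24803830e-03, -1.48071446e-03, -4.76495177e-03, -1.70688172e-06,
        5.33350734e-04, -1.45320884e-03]), 'joint_efforts': array([ 5.96115278e-04, -4.06599426e+01, -2.93141985e+01, -1.07230476e-04,
        3.91548863e-03,  2.61870163e-06]), 'eef_pos': array([0.26323382, 0.62133832, 0.40361844]), 'tcp_rot': array([ 8.33719692e-01,  5.52187097e-01, -8.52040718e-04,  3.98259122e-04]), 'contact_force': array([-0.25067602,  0.29286062, -0.08067411]), 'wrist_torque': array([-0.03326598,  0.00961523, -0.04809023]), 'opening': 1.0051071849136872}
```

View pics/scene0.png

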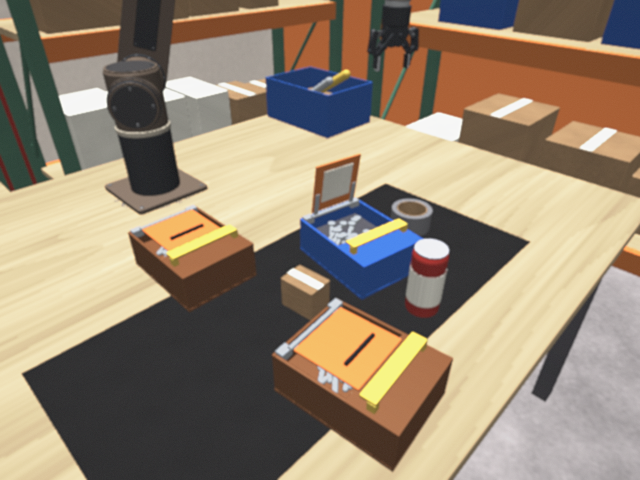

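View pics/side0.png

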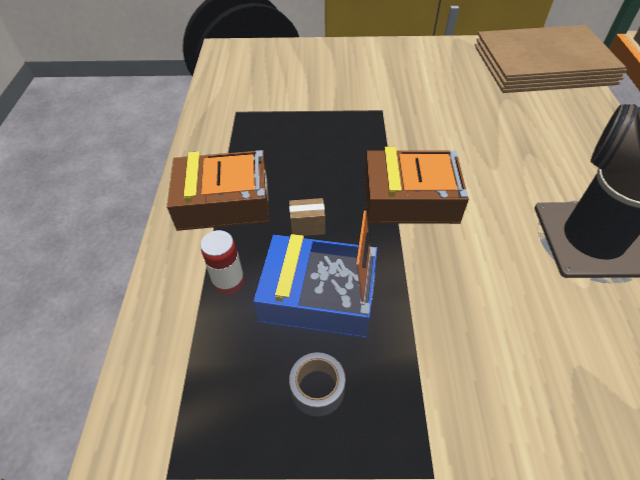

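View pics/wrist0.png

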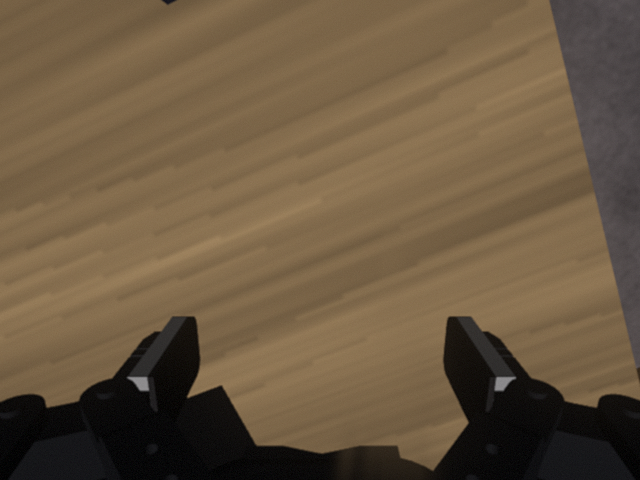

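```bash
cat > h.py <<'E'
import numpy as np
def ray(c,u,v,z):
    K,R,t=c["intrinsics"],c["R"],c["t"]
    C=-R.T@t; d=R.T@np.linalg.inv(K)@np.array([u,v,1.]); s=(z-C[2])/d[2]; return C+s*d
def proj(c,X):
    p=c["intrinsics"]@(c["R"]@np.asarray(X,float)+c["t"]); return p[:2]/p[2]
E
python3 - <<'E'
import cv2,pickle,numpy as np
from h import *
d=pickle.load(open("c0.pkl","rb"))
for n in("side","scene"):
    c=d[n];hsv=cv2.cvtColor(c["frame"],cv2.COLOR_RGB2HSV)
    for nm,lo,hi in(("yel",(24,120,120),(34,255,255)),("blue",(105,130,60),(120,255,255)),("or",(5,150,120),(20,255,255)),("red",(0,150,60),(4,255,255))):
        m=cv2.inRange(hsv,lo,hi)
        for k in cv2.findContours(m,0,1)[0]:
            if cv2.contourArea(k)<60: continue
            x,y,w,h=cv2.boundingRect(k)
            print(n,nm,(x,y,w,h),cv2.contourArea(k))
            if nm=="yel":
                P=np.array([ray(c,*p[0],.094)[:2] for p in k],np.float32)
                r=cv2.minAreaRect(P*1000);print("  ",r)
    x0,y0=(230,210) if n=="side" else (270,140)
    cr=c["frame"][y0:y0+160,x0:x0+200]
    cv2.imwrite(f"pics/{n}_crop.png",cv2.resize(cr,None,fx=4,fy=4,interpolation=2)[:, :,::-1][:600])
E
```

```text
side yel (276, 234, 28, 64) 719.0
   ((620.112548828125, 124.36248779296875), (137.2177734375, 24.80461311340332), 81.3619384765625)
side yel (184, 152, 16, 46) 475.0
   ((835.7940673828125, -109.9708480834961), (24.446699142456055, 137.917236328125), 6.347584247589111)
side yel (385, 146, 17, 46) 454.0
   ((414.0404968261719, -121.90840911865234), (137.7581024169922, 24.840232849121094), 88.8540267944336)
side blue (368, 252, 9, 52) 74.0
side blue (253, 234, 117, 84) 2551.5
side or (357, 211, 11, 54) 199.5
side or (201, 154, 54, 41) 1820.0
side or (399, 153, 58, 38) 1811.0
side or (617, 34, 23, 29) 143.0
side red (203, 242, 34, 27) 357.5
scene yel (360, 331, 67, 78) 1510.0
   ((839.0877075195312, -113.04047393798828), (26.360694885253906, 141.2401123046875), 7.267218112945557)
scene yel (168, 226, 69, 33) 194.0
   ((415.4576110839844, -123.1328125), (133.3192901611328, 28.57712745666504), 88.38391876220703)
scene yel (347, 218, 60, 29) 112.0
   ((622.809814453125, 123.87434387207031), (136.97027587890625, 28.44247817993164), 79.7409896850586)
scene blue (300, 200, 123, 99) 5297.0
scene blue (267, 68, 106, 69) 4833.5
scene blue (603, 0, 37, 48) 1356.5
scene blue (440, 0, 78, 29) 1770.0
scene or (294, 308, 109, 83) 1819.5
scene or (614, 247, 26, 28) 418.5
scene or (143, 211, 78, 39) 1482.5
scene or (320, 194, 29, 15) 72.5
scene or (315, 155, 45, 39) 183.0
scene or (380, 47, 25, 69) 761.5
scene or (41, 30, 78, 32) 1561.0
scene or (386, 23, 254, 113) 15862.5
scene or (172, 2, 163, 68) 4369.0
scene or (410, 0, 22, 12) 166.5
scene or (342, 0, 29, 79) 1838.5
scene red (406, 301, 32, 16) 181.5
scene red (413, 252, 36, 24) 476.5
scene red (0, 88, 35, 95) 137.0
```

```bash
python3 - <<'E'
import cv2,pickle,numpy as np
from h import *
d=pickle.load(open("c0.pkl","rb"))
yaw=np.deg2rad(-8.9);ex=np.array([np.cos(yaw),np.sin(yaw),0]);ey=np.array([-ex[1],ex[0],0]);ez=np.array([0,0,1])
lip=np.array([.6208,.1242,0]);O=lip-.050*ex
print("O",O,"hinge",O-.085*ex)
B=lambda x,y,z:O+x/1e3*ex+y/1e3*ey+z/1e3*ez
H=lambda r,y,f,o:B(-85+r*np.cos(f)-o*np.sin(f),y,80+r*np.sin(f)+o*np.cos(f))
for n,x0,y0 in(("side",230,210),("scene",270,140)):
    c=d[n];im=cv2.resize(c["frame"][y0:y0+150,x0:x0+200],None,fx=4,fy=4,interpolation=2)[:,:,::-1].copy()
    def dot(X,col):
        p=(proj(c,X)-[x0,y0])*4+1.5; cv2.circle(im,tuple(int(a) for a in p),3,col,-1)
    for sx in(-100,100):
        for sy in(-75,75):
            dot(B(sx,sy,76),(0,255,0)); dot(B(sx,sy,0),(0,255,0))
    for y in(-67,67):
        for x in(38,62): dot(B(x,y,94),(0,0,255))
        dot(B(-85,y,80),(255,255,255))
    for y in(-55,55):
        for r in (7,115): dot(H(r,y,1.6,2),(255,0,255))
    cv2.imwrite(f"pics/{n}_crop.png",im)
    print(n,"edge mid px for fold",[(f,proj(c,H(115,0,f,2)).round(1).tolist()) for f in(1.4,1.6,1.8)])
E
```

```text
O [0.57140201 0.13193552 0.        ] hinge [0.48742542 0.1450859  0.        ]
side edge mid px for fold [(1.4, [358.7, 236.3]), (1.6, [373.4, 237.4]), (1.8, [387.7, 240.4])]
scene edge mid px for fold [(1.4, [338.8, 161.0]), (1.6, [331.5, 156.5]), (1.8, [324.4, 154.3])]
```

View pics/side_crop.png

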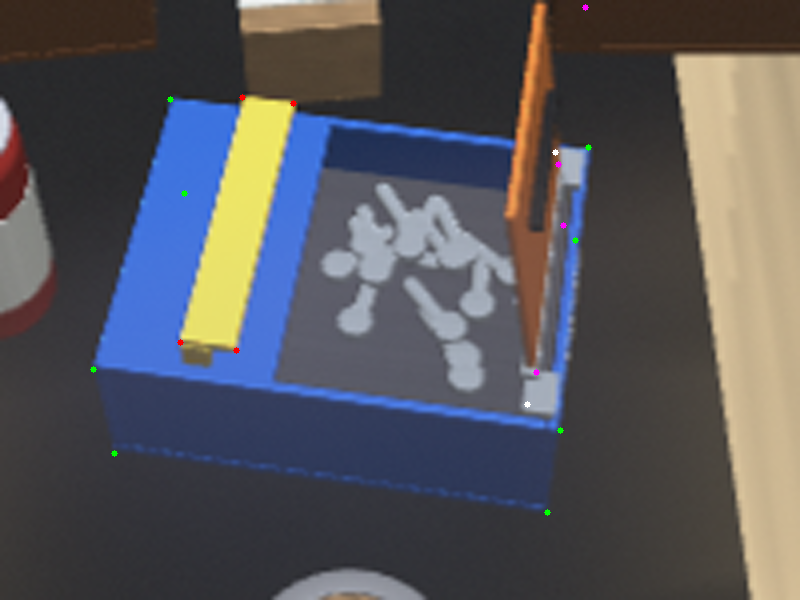

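View pics/scene_crop.png

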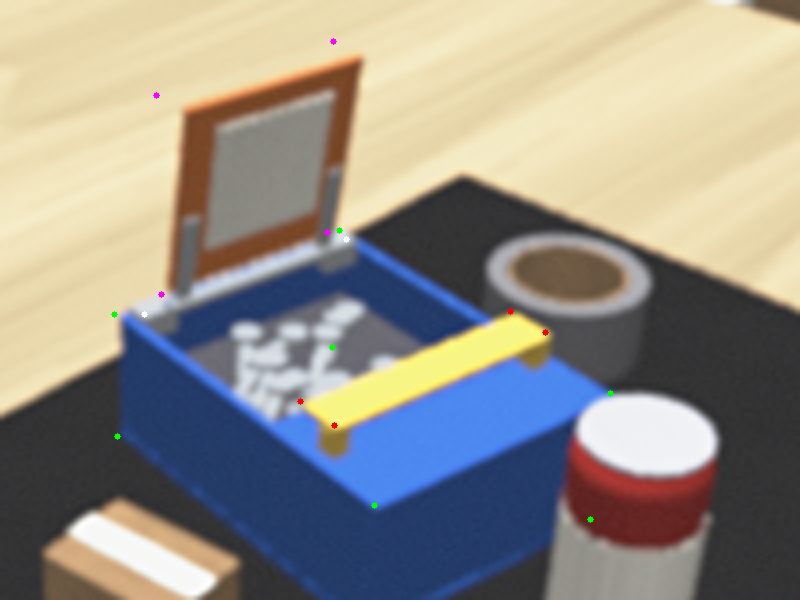

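```bash
python3 -m jog '[{"rz":-7,"grip":1},{"rz":-7,"grip":1},{"rz":-0.3,"grip":1},{"x":-28,"y":15,"grip":1},{"x":-28,"y":15,"grip":1},{"x":-28,"y":15,"grip":1},{"x":-28,"y":15,"grip":1},{"x":-28,"y":15,"grip":1}]' 60
python3 -m jog '[{"x":-28,"y":15,"grip":1},{"x":-28,"y":15,"grip":1},{"x":-28,"y":15,"grip":1},{"x":-28,"y":15,"grip":1},{"x":-28,"y":15,"grip":1},{"x":-28,"y":15,"grip":1},{"x":-28,"y":15,"grip":1},{"grip":1}]'
cat >> h.py <<'E'
def rel():
    from plant import get_state
    from scipy.spatial.transform import Rotation as Ro
    s=get_state();yaw=np.deg2rad(-8.8);ex=np.array([np.cos(yaw),np.sin(yaw),0]);ey=np.array([-ex[1],ex[0],0])
    R=Ro.from_quat(s["tcp_rot"]).as_matrix(); tip=s["eef_pos"]+.173*R[:,2]; v=(tip-np.array([.4874,.145,.080]))
    e=lambda u:[round(float(u@ex),4),round(float(u@ey),4),round(float(u[2]),4)]
    print("t",round(s["time"],2),"tip axis rel hinge mm",(np.array(e(v))*1e3).round(1),"front x",round(1e3*float(v@ex)+11,1),"F box",e(s["contact_force"]),"toolx",e(R[:,0]),"z",R[:,2].round(3),"open",round(float(s["opening"]),3))
E
python3 -c "from h import rel;rel()"
```

```text
t 0.15 tip axis rel hinge mm [-294.5  436.1  150.6] front x -283.5 F box [-0.2925, 0.2511, -0.0807] toolx [0.2447, 0.9696, -0.0019] z [-0.001 -0.002 -1.   ] open 1.005$[0]: bad value
$[0]: bad value
```

```bash
python3 -m jog '[{"x":0,"y":0,"z":0,"rx":0,"ry":0,"rz":-7,"grip":1}]' 60;  python3 -m jog '[{"rz":-7.0}]' ; python3 -m jog '[{"grip":0.98}]'; python3 -c "from h import rel;rel()"
```

```text
time: 0.23
eef_pos: [0.2633, 0.6214, 0.4039]
tcp_rot: [0.798, 0.603, -0.001, 0.0]
contact_force: [-0.1, -0.6, 0.9]
opening: 0.881
t 0.23 tip axis rel hinge mm [-294.5  436.3  150.9] front x -283.5 F box [-0.0203, -0.5713, 0.8716] toolx [0.123, 0.9924, -0.0013] z [-0.001 -0.001 -1.   ] open 0.881$[0]: bad value
$[0]: bad value
```

```bash
python3 -m jog '[{"x":0,"y":0,"z":0,"rx":0,"ry":0,"rz":-7,"grip":1},{"x":-28,"y":15,"z":0,"rx":0,"ry":0,"rz":0,"grip":1},{"x":-28,"y":15,"z":0,"rx":0,"ry":0,"rz":0,"grip":1},{"x":-28,"y":15,"z":0,"rx":0,"ry":0,"rz":0,"grip":1},{"x":-28,"y":15,"z":0,"rx":0,"ry":0,"rz":0,"grip":1},{"x":-28,"y":15,"z":0,"rx":0,"ry":0,"rz":0,"grip":1},{"x":-28,"y":15,"z":0,"rx":0,"ry":0,"rz":0,"grip":1},{"x":-28,"y":15,"z":0,"rx":0,"ry":0,"rz":0,"grip":1}]' 
python3 -c "from h import rel;rel()"
```

```text
time: 0.9
eef_pos: [0.3366, 0.41, 0.4043]
tcp_rot: [0.76, 0.65, -0.0, 0.0]
contact_force: [0.4, -0.9, -0.8]
opening: 0.0
t 0.9 tip axis rel hinge mm [-189.7  238.8  151.3] front x -178.7 F box [0.5453, -0.8728, -0.7716] toolx [0.0025, 1.0, -0.0004] z [-0. -0. -1.] open 0.0
```

```bash
python3 -m jog '[{"x":-30,"y":16,"z":0,"rx":0,"ry":0,"rz":0,"grip":1},{"x":-30,"y":16,"z":0,"rx":0,"ry":0,"rz":0,"grip":1},{"x":-30,"y":16,"z":0,"rx":0,"ry":0,"rz":0,"grip":1},{"x":-30,"y":16,"z":0,"rx":0,"ry":0,"rz":0,"grip":1},{"x":-30,"y":16,"z":0,"rx":0,"ry":0,"rz":0,"grip":1},{"x":-30,"y":16,"z":0,"rx":0,"ry":0,"rz":0,"grip":1},{"x":-30,"y":16,"z":0,"rx":0,"ry":0,"rz":0,"grip":1},{"x":-29,"y":20,"z":0,"rx":0,"ry":0,"rz":0,"grip":1}]' 
python3 - <<'E'
from h import rel;rel()
from plant import read_camera
import cv2
for n in("side","scene"):cv2.imwrite(f"pics/{n}1.png",read_camera(n)["frame"][:,:,::-1])
rel()
E
```

```text
time: 1.57
eef_pos: [0.4293, 0.1534, 0.4045]
tcp_rot: [0.76, 0.65, -0.0, -0.0]
contact_force: [-0.3, 0.2, 0.6]
opening: 0.002
t 1.57 tip axis rel hinge mm [-58.8  -0.6 151.5] front x -47.8 F box [-0.2899, 0.1583, 0.5718] toolx [0.0025, 1.0, 0.0] z [-0.  0. -1.] open 0.002
t 1.67 tip axis rel hinge mm [-56.6  -2.4 151.7] front x -45.6 F box [-0.2171, 1.0325, 0.16] toolx [0.0089, 1.0, -0.0012] z [ 0.001 -0.001 -1.   ] open -0.004
```

View pics/side1.png

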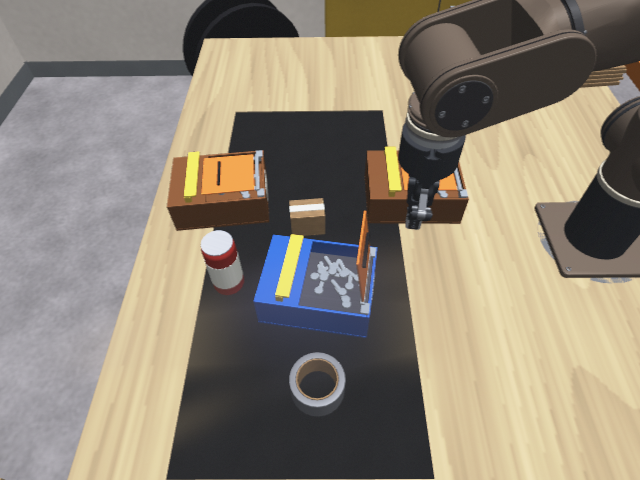

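View pics/scene1.png

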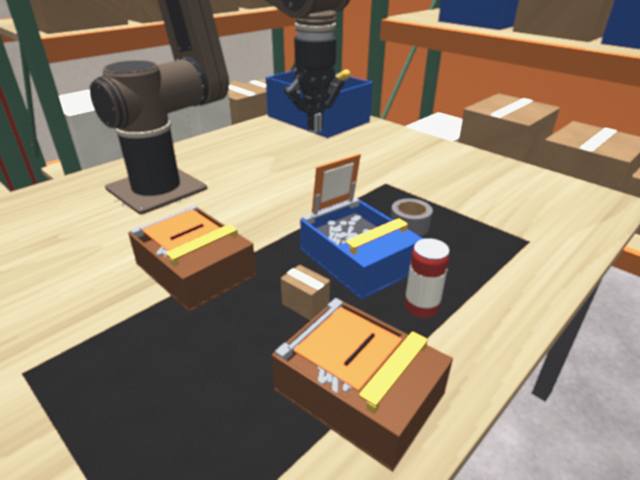

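```bash
python3 -m jog '[{"x":0,"y":0,"z":30,"rx":0,"ry":0,"rz":0,"grip":1},{"x":0,"y":0,"z":30,"rx":0,"ry":0,"rz":0,"grip":1},{"x":0,"y":0,"z":29,"rx":0,"ry":0,"rz":0,"grip":1},{"x":2,"y":15,"z":0,"rx":0,"ry":0,"rz":0,"grip":1},{"x":0,"y":12,"z":0,"rx":0,"ry":0,"rz":0,"grip":1},{"x":0,"y":6,"z":0,"rx":0,"ry":0,"rz":0,"grip":1},{"x":0,"y":0,"z":0,"rx":0,"ry":0,"rz":0,"grip":1},{"x":0,"y":0,"z":0,"rx":0,"ry":0,"rz":0,"grip":1}]' 
python3 - <<'E'
from h import rel;rel()
from plant import read_camera
import cv2
for n in("side","scene"):
    f=read_camera(n)["frame"];x0,y0=(290,170) if n=="side" else (250,60)
    cv2.imwrite(f"pics/{n}2.png",cv2.resize(f[y0:y0+150,x0:x0+190],None,fx=4,fy=4,interpolation=2)[:,:,::-1])
E
```

```text
time: 2.33
eef_pos: [0.4625, 0.1521, 0.3159]
tcp_rot: [0.76, 0.65, 0.0, -0.0]
contact_force: [-0.3, 0.2, 0.4]
opening: -0.0
t 2.33 tip axis rel hinge mm [-25.7   3.2  62.9] front x -14.7 F box [-0.3284, 0.1698, 0.3933] toolx [0.0026, 1.0, 0.0001] z [-0.  0. -1.] open -0.0
```

View pics/side2.png

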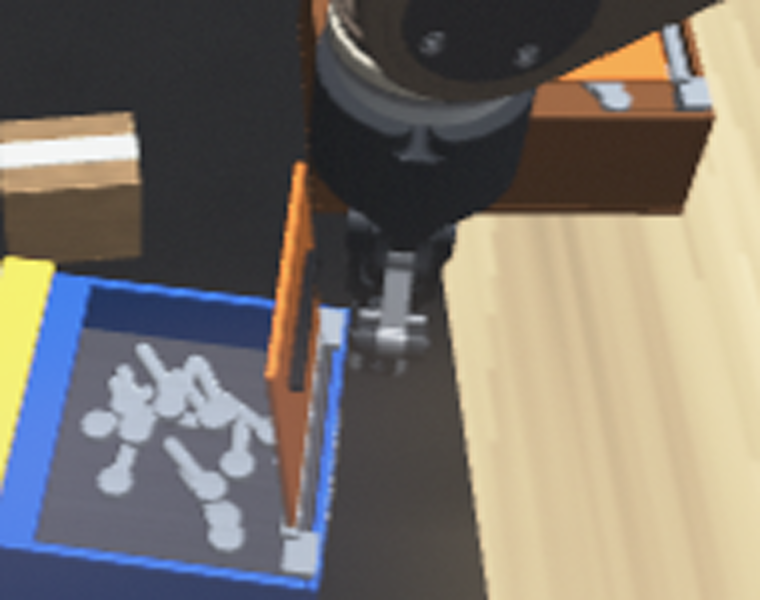

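View pics/scene2.png

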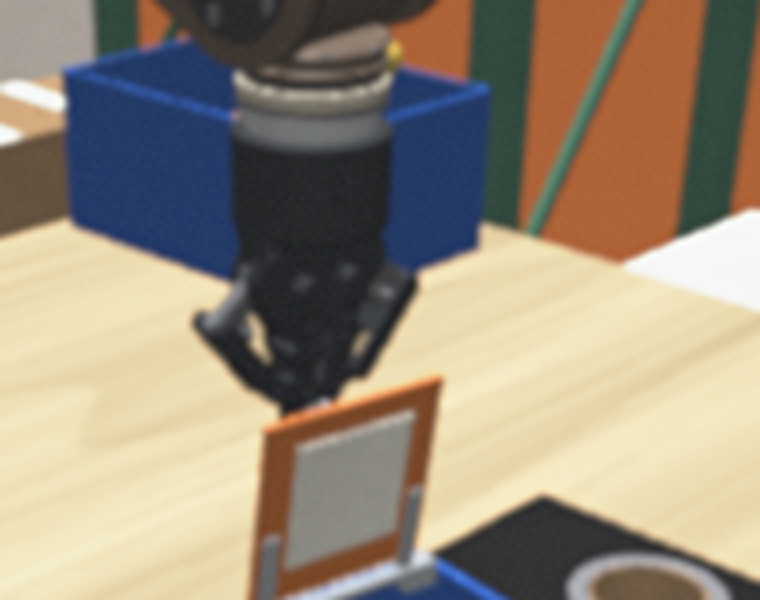

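```bash
python3 -m jog '[{"x":-1,"y":10,"z":1,"rx":0,"ry":0,"rz":0,"grip":1},{"x":-1,"y":10,"z":1,"rx":0,"ry":0,"rz":0,"grip":1},{"x":-1,"y":9,"z":2,"rx":0,"ry":0,"rz":0,"grip":1},{"x":0,"y":9,"z":1,"rx":0,"ry":0,"rz":0,"grip":1},{"x":0,"y":8,"z":1,"rx":0,"ry":0,"rz":0,"grip":1},{"x":0,"y":0,"z":0,"rx":0,"ry":0,"rz":0,"grip":1},{"x":0,"y":0,"z":0,"rx":0,"ry":0,"rz":0,"grip":1}]' 
python3 - <<'E'
from h import rel;rel()
from plant import read_camera
import cv2
for n in("side",):
    f=read_camera(n)["frame"];x0,y0=(240,170)
    cv2.imwrite(f"pics/{n}3.png",cv2.resize(f[y0:y0+150,x0:x0+190],None,fx=4,fy=4,interpolation=2)[:,:,::-1])
E
```

```text
time: 3.02
eef_pos: [0.5082, 0.1413, 0.3095]
tcp_rot: [0.76, 0.65, -0.0, 0.0]
contact_force: [0.7, 0.7, 0.5]
opening: -0.001
t 3.02 tip axis rel hinge mm [21.1 -0.5 56.5] front x 32.1 F box [0.6111, 0.8474, 0.5043] toolx [0.0033, 1.0, -0.0002] z [ 0. -0. -1.] open -0.001
```

View pics/side3.png

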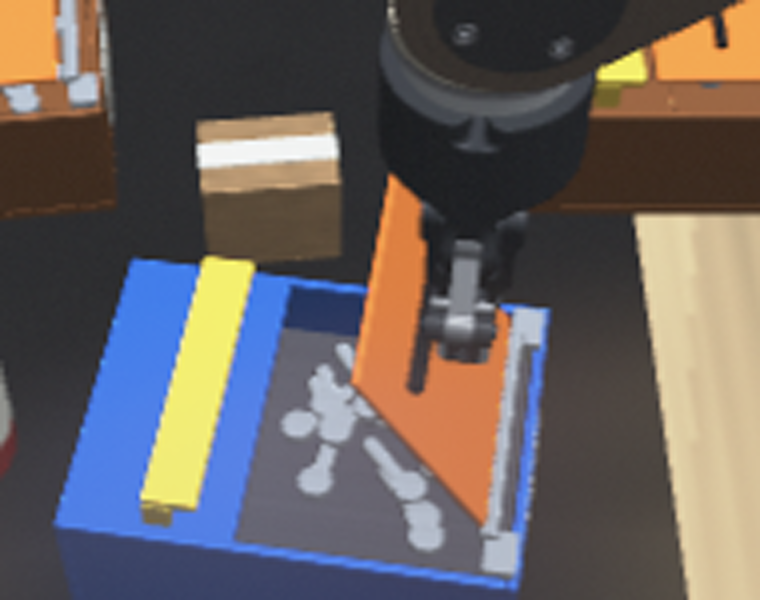

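```bash
python3 -m jog '[{"x":0,"y":5,"z":3.5,"rx":0,"ry":0,"rz":0,"grip":1},{"x":0,"y":5,"z":3.5,"rx":0,"ry":0,"rz":0,"grip":1},{"x":0,"y":4.5,"z":4.5,"rx":0,"ry":0,"rz":0,"grip":1},{"x":0,"y":4.5,"z":5,"rx":0,"ry":0,"rz":0,"grip":1},{"x":0,"y":3.5,"z":5.5,"rx":0,"ry":0,"rz":0,"grip":1},{"x":0,"y":3.5,"z":5.5,"rx":0,"ry":0,"rz":0,"grip":1},{"x":0,"y":0,"z":0,"rx":0,"ry":0,"rz":0,"grip":1}]' 
python3 -c "from h import rel;rel()"
python3 -m jog '[{"x":0,"y":2,"z":6,"rx":0,"ry":0,"rz":0,"grip":1},{"x":0,"y":2,"z":6,"rx":0,"ry":0,"rz":0,"grip":1},{"x":0,"y":0,"z":4,"rx":0,"ry":0,"rz":0,"grip":1},{"x":0,"y":0,"z":0,"rx":0,"ry":0,"rz":0,"grip":1},{"x":0,"y":0,"z":0,"rx":0,"ry":0,"rz":0,"grip":1}]' 
python3 - <<'E'
from h import rel;rel()
from plant import read_camera
import cv2
for n in("side","scene"):
    f=read_camera(n)["frame"];x0,y0=(240,190) if n=="side" else(280,140)
    cv2.imwrite(f"pics/{n}4.png",cv2.resize(f[y0:y0+150,x0:x0+190],None,fx=4,fy=4,interpolation=2)[:,:,::-1])
E
```

```text
time: 3.65
eef_pos: [0.5336, 0.1374, 0.2809]
tcp_rot: [0.76, 0.65, -0.0, -0.0]
contact_force: [0.1, -0.6, 1.0]
opening: 0.001
t 3.65 tip axis rel hinge mm [46.6 -0.5 27.9] front x 57.6 F box [0.194, -0.6208, 0.9832] toolx [0.0032, 1.0, -0.0001] z [-0.001  0.    -1.   ] open 0.001
time: 4.07
eef_pos: [0.537, 0.137, 0.2657]
tcp_rot: [0.76, 0.65, -0.0, -0.0]
contact_force: [0.2, 0.1, 1.9]
opening: -0.001
t 4.07 tip axis rel hinge mm [50.1 -0.4 12.7] front x 61.1 F box [0.1953, 0.1679, 1.8997] toolx [0.0029, 1.0, -0.0001] z [-0.001  0.    -1.   ] open -0.001
```

View pics/side4.png

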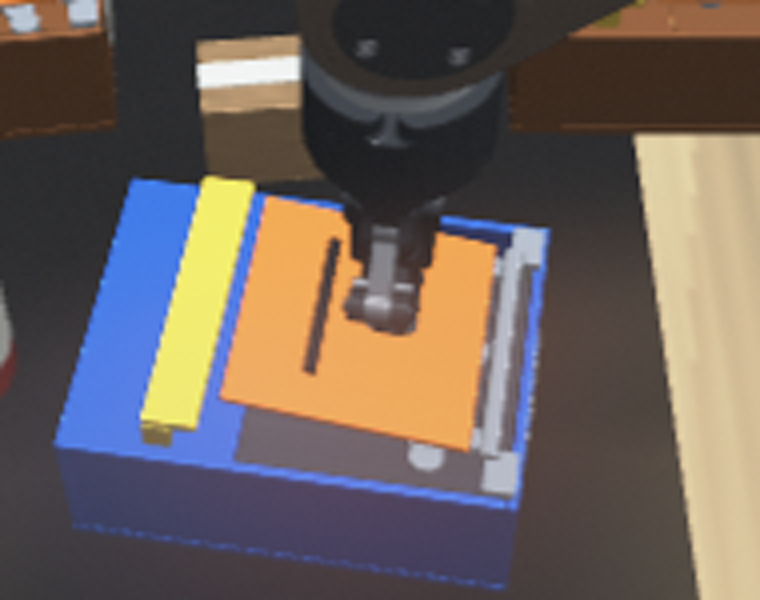

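View pics/scene4.png

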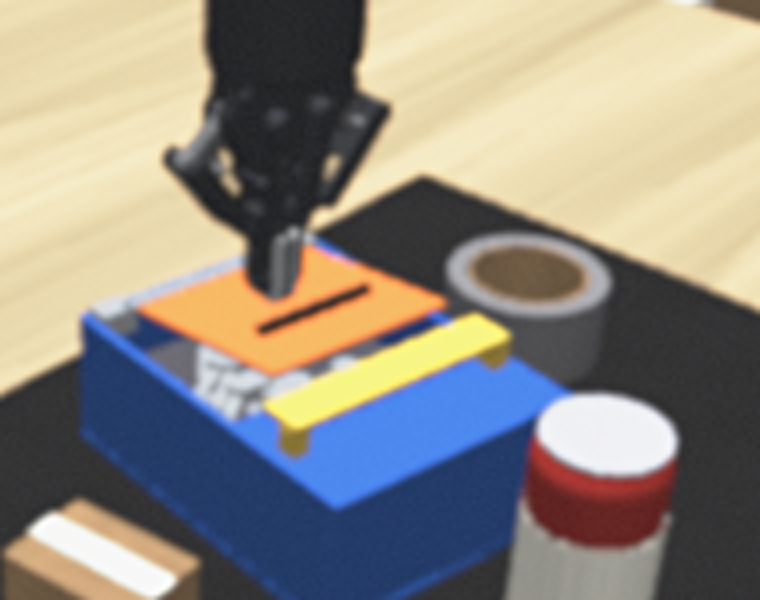

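```bash
python3 -m jog '[{"x":0,"y":0,"z":3,"rx":0,"ry":0,"rz":0,"grip":1},{"x":0,"y":0,"z":2,"rx":0,"ry":0,"rz":0,"grip":1},{"x":0,"y":0,"z":2,"rx":0,"ry":0,"rz":0,"grip":1},{"x":0,"y":0,"z":0,"rx":0,"ry":0,"rz":0,"grip":1},{"x":0,"y":0,"z":0,"rx":0,"ry":0,"rz":0,"grip":1}]' 
python3 -c "from h import rel;rel()"
python3 -m jog '[{"x":0,"y":0,"z":1,"rx":0,"ry":0,"rz":0,"grip":1},{"x":0,"y":0,"z":1,"rx":0,"ry":0,"rz":0,"grip":1},{"x":0,"y":0,"z":0,"rx":0,"ry":0,"rz":0,"grip":1}]' 
python3 -c "from h import rel;rel()"
```

```text
time: 4.58
eef_pos: [0.5372, 0.1369, 0.2592]
tcp_rot: [0.76, 0.65, 0.0, 0.0]
contact_force: [1.2, 0.3, 1.6]
opening: -0.002
t 4.58 tip axis rel hinge mm [50.5 -0.3  6.2] front x 61.5 F box [1.1388, 0.4641, 1.6173] toolx [0.003, 1.0, 0.0002] z [ 0.  0. -1.] open -0.002
time: 4.83
eef_pos: [0.5373, 0.1369, 0.2573]
tcp_rot: [0.76, 0.65, 0.0, 0.0]
contact_force: [1.4, -0.3, 2.0]
opening: 0.001
t 4.83 tip axis rel hinge mm [50.7 -0.3  4.3] front x 61.7 F box [1.3825, -0.0513, 1.9774] toolx [0.0029, 1.0, 0.0001] z [ 0.001  0.    -1.   ] open 0.001
```

```bash
python3 -m jog '[{"x":0,"y":0,"z":1,"rx":0,"ry":0,"rz":0,"grip":1},{"x":0,"y":0,"z":0,"rx":0,"ry":0,"rz":0,"grip":1},{"x":0,"y":0,"z":0,"rx":0,"ry":0,"rz":0,"grip":1}]' |grep force
python3 -m jog '[{"x":0,"y":0,"z":1,"rx":0,"ry":0,"rz":0,"grip":1},{"x":0,"y":0,"z":0,"rx":0,"ry":0,"rz":0,"grip":1},{"x":0,"y":0,"z":0,"rx":0,"ry":0,"rz":0,"grip":1}]'|grep force
python3 -c "from h import rel;rel()"
```

```text
contact_force: [0.2, -0.7, 5.0]
contact_force: [-1.6, -1.6, 9.1]
t 5.33 tip axis rel hinge mm [50.8 -0.3  3.7] front x 61.8 F box [-1.3108, -1.7883, 9.1094] toolx [0.0027, 1.0, -0.0] z [ 0. -0. -1.] open 0.001
```

```bash
python3 -m jog '[{"x":0,"y":5,"z":0,"rx":0,"ry":0,"rz":0,"grip":1},{"x":0,"y":5,"z":0,"rx":0,"ry":0,"rz":0,"grip":1},{"x":0,"y":4,"z":0,"rx":0,"ry":0,"rz":0,"grip":1},{"x":0,"y":4,"z":0,"rx":0,"ry":0,"rz":0,"grip":1},{"x":0,"y":0,"z":0,"rx":0,"ry":0,"rz":0,"grip":1},{"x":0,"y":0,"z":0,"rx":0,"ry":0,"rz":0,"grip":1}]'|grep force
python3 - <<'E'
from h import rel;rel()
from plant import read_camera
import cv2
for n in("side","scene"):
    f=read_camera(n)["frame"];x0,y0=(240,190) if n=="side" else(280,140)
    cv2.imwrite(f"pics/{n}5.png",cv2.resize(f[y0:y0+150,x0:x0+190],None,fx=4,fy=4,interpolation=2)[:,:,::-1])
E
```

```text
contact_force: [-3.7, -0.6, 10.2]
t 5.83 tip axis rel hinge mm [67.6 -0.3  3.2] front x 78.6 F box [-3.5147, -1.1752, 10.1757] toolx [0.0027, 1.0, -0.0005] z [-0.003  0.    -1.   ] open -0.001
```

View pics/side5.png

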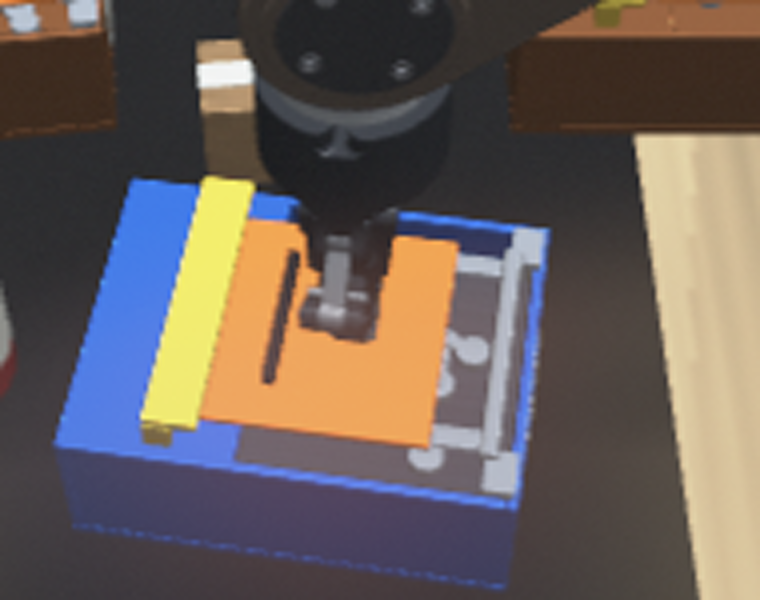

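View pics/scene5.png

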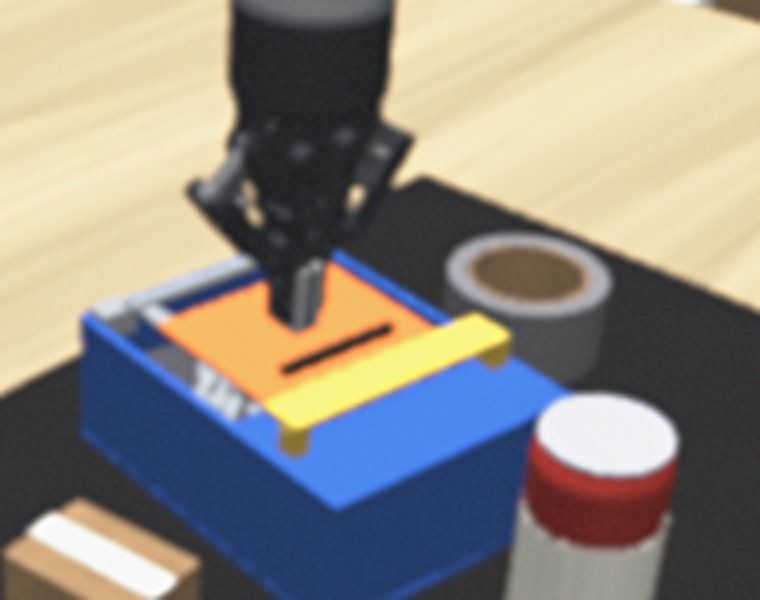

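```bash
python3 -m jog '[{"x":0,"y":4,"z":0,"rx":0,"ry":0,"rz":0,"grip":1},{"x":0,"y":4,"z":0,"rx":0,"ry":0,"rz":0,"grip":1},{"x":0,"y":4,"z":0,"rx":0,"ry":0,"rz":0,"grip":1},{"x":0,"y":4,"z":0,"rx":0,"ry":0,"rz":0,"grip":1},{"x":0,"y":0,"z":0,"rx":0,"ry":0,"rz":0,"grip":1},{"x":0,"y":0,"z":0,"rx":0,"ry":0,"rz":0,"grip":1}]'|grep force
python3 -c "from h import rel;rel()"
python3 -m jog '[{"x":0,"y":3,"z":0,"rx":0,"ry":0,"rz":0,"grip":1},{"x":0,"y":3,"z":0,"rx":0,"ry":0,"rz":0,"grip":1},{"x":0,"y":2,"z":0,"rx":0,"ry":0,"rz":0,"grip":1},{"x":0,"y":0,"z":0,"rx":0,"ry":0,"rz":0,"grip":1},{"x":0,"y":0,"z":0,"rx":0,"ry":0,"rz":0,"grip":1}]'|grep force
python3 - <<'E'
from h import rel;rel()
from plant import read_camera
import cv2
for n in("side","scene"):
    f=read_camera(n)["frame"];x0,y0=(240,190) if n=="side" else(280,140)
    cv2.imwrite(f"pics/{n}6.png",cv2.resize(f[y0:y0+150,x0:x0+190],None,fx=4,fy=4,interpolation=2)[:,:,::-1])
E
```

```text
contact_force: [-4.6, 0.6, 10.2]
t 6.43 tip axis rel hinge mm [82.6 -0.2  2.8] front x 93.6 F box [-4.6521, -0.0672, 10.1655] toolx [0.0029, 1.0, -0.0002] z [-0.006  0.001 -1.   ] open 0.001
contact_force: [-5.2, 0.6, 9.5]
t 6.85 tip axis rel hinge mm [90.4 -0.2  2.5] front x 101.4 F box [-5.2249, -0.1976, 9.5084] toolx [0.0029, 1.0, -0.0001] z [-0.006  0.001 -1.   ] open -0.0
```

View pics/side6.png

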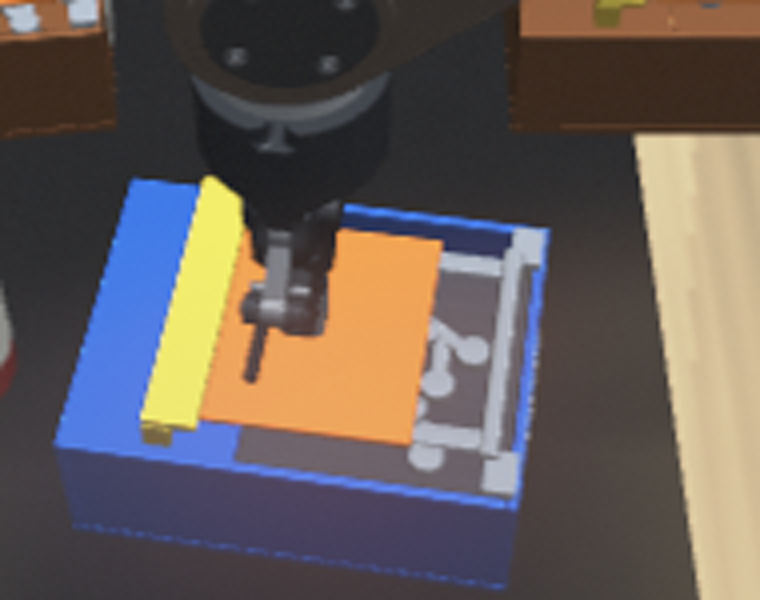

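View pics/scene6.png

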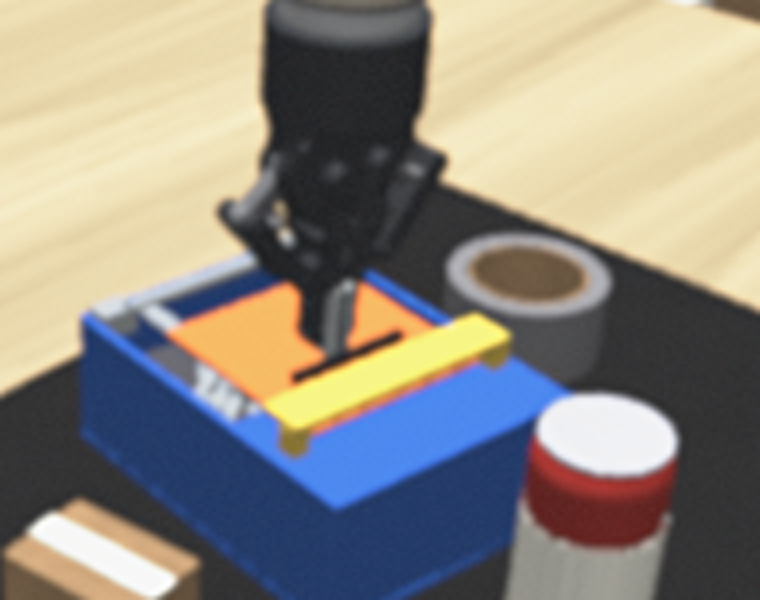

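```bash
for i in 1; do :; done
python3 -m jog '[{"x":0,"y":3,"z":0,"rx":0,"ry":0,"rz":0,"grip":1},{"x":0,"y":3,"z":0,"rx":0,"ry":0,"rz":0,"grip":1},{"x":0,"y":0,"z":0,"rx":0,"ry":0,"rz":0,"grip":1},{"x":0,"y":0,"z":0,"rx":0,"ry":0,"rz":0,"grip":1}]'|grep force
python3 -c "from h import rel;rel()"
python3 -m jog '[{"x":0,"y":2,"z":0,"rx":0,"ry":0,"rz":0,"grip":1},{"x":0,"y":2,"z":0,"rx":0,"ry":0,"rz":0,"grip":1},{"x":0,"y":0,"z":0,"rx":0,"ry":0,"rz":0,"grip":1},{"x":0,"y":0,"z":0,"rx":0,"ry":0,"rz":0,"grip":1}]'|grep force
python3 - <<'E'
from h import rel;rel()
from plant import read_camera
import cv2
for n in("side","scene"):
    f=read_camera(n)["frame"];x0,y0=(240,190) if n=="side" else(280,140)
    cv2.imwrite(f"pics/{n}7.png",cv2.resize(f[y0:y0+150,x0:x0+190],None,fx=4,fy=4,interpolation=2)[:,:,::-1])
E
```

```text
contact_force: [-9.1, 0.7, 10.7]
t 7.28 tip axis rel hinge mm [94.  -0.2  1.8] front x 105.0 F box [-9.068, -0.7011, 10.7001] toolx [0.0029, 1.0, -0.0007] z [-0.013  0.001 -1.   ] open -0.002
contact_force: [-17.8, 2.7, 14.2]
t 7.62 tip axis rel hinge mm [94.1 -0.1  0.8] front x 105.1 F box [-17.9633, -0.0149, 14.2428] toolx [0.0026, 1.0, -0.0017] z [-0.023  0.002 -1.   ] open -0.001
```

View pics/side7.png

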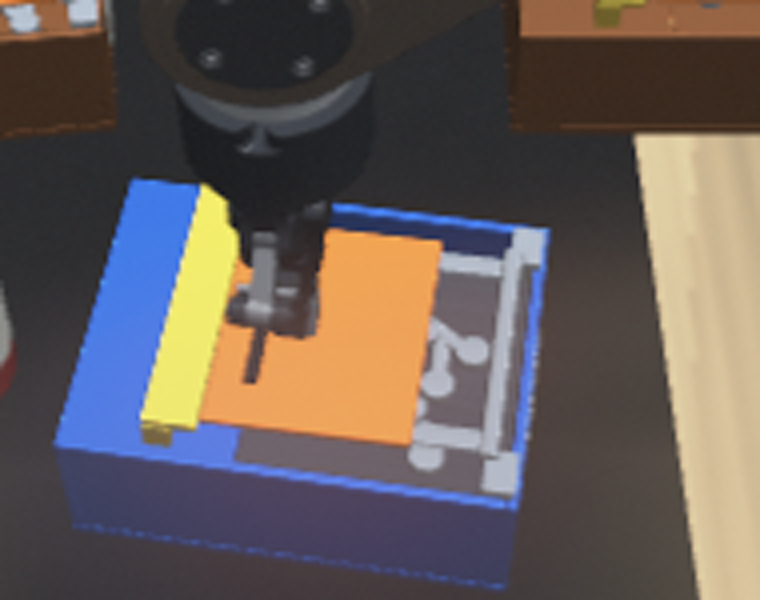

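View pics/scene7.png

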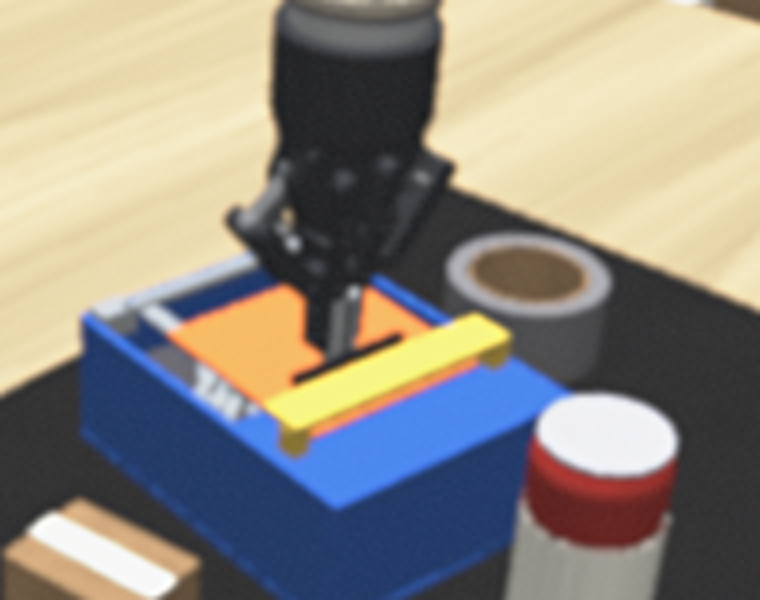

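```bash
python3 -m jog '[{"x":0,"y":-2,"z":-2,"rx":0,"ry":0,"rz":0,"grip":1},{"x":0,"y":-2,"z":-3,"rx":0,"ry":0,"rz":0,"grip":1},{"x":0,"y":0,"z":-5,"rx":0,"ry":0,"rz":0,"grip":1},{"x":0,"y":-2,"z":-15,"rx":0,"ry":0,"rz":0,"grip":1},{"x":0,"y":-5,"z":-30,"rx":0,"ry":0,"rz":0,"grip":1},{"x":0,"y":-20,"z":-30,"rx":0,"ry":0,"rz":0,"grip":1},{"x":0,"y":-30,"z":-30,"rx":0,"ry":0,"rz":0,"grip":1},{"x":0,"y":-30,"z":-20,"rx":0,"ry":0,"rz":0,"grip":1}]'|grep force
python3 -m jog '[{"x":0,"y":-30,"z":-10,"rx":0,"ry":0,"rz":0,"grip":1},{"x":0,"y":-30,"z":0,"rx":0,"ry":0,"rz":0,"grip":1},{"x":0,"y":0,"z":0,"rx":0,"ry":0,"rz":0,"grip":1},{"x":0,"y":0,"z":0,"rx":0,"ry":0,"rz":0,"grip":1},{"x":0,"y":0,"z":0,"rx":0,"ry":0,"rz":0,"grip":1},{"x":0,"y":0,"z":0,"rx":0,"ry":0,"rz":0,"grip":1}]'|grep force
python3 - <<'E'
from h import *;rel()
from plant import read_camera
import cv2,pickle
d=pickle.load(open("c0.pkl","rb"))
yaw=np.deg2rad(-8.8);ex=np.array([np.cos(yaw),np.sin(yaw),0]);ey=np.array([-ex[1],ex[0],0]);h=np.array([.4874,.145,.080])
for n in("side","scene"):
    c=read_camera(n);f=c["frame"];x0,y0=(240,190) if n=="side" else(280,140)
    im=cv2.resize(f[y0:y0+150,x0:x0+190],None,fx=4,fy=4,interpolation=2)[:,:,::-1].copy()
    for t in(20,26):  # predicted flap rear corners (r=7+t) at flat, top face
        for y in(-55,55):
            p=(proj(c,h+(7+t)/1e3*ex+y/1e3*ey+[0,0,.004])-[x0,y0])*4+1.5
            cv2.circle(im,(int(p[0]),int(p[1])),3,(0,255,0) if t==26 else (255,0,255),-1)
    cv2.imwrite(f"pics/{n}8.png",im)
    cv2.imwrite(f"pics/{n}8f.png",f[:,:,::-1])
    df=cv2.absdiff(f,d[n]["frame"]).max(2)>50
    print(n,[(nm,int(df[b:b2,a:a2].sum())) for nm,a,b,a2,b2 in ((("can",200,228,246,295),("tape",286,350,350,416),("carton",286,195,328,236)) if n=="side" else (("can",404,236,450,318),("tape",398,196,436,228),("carton",280,262,332,318)))])
E
```

```text
contact_force: [0.3, -0.5, -0.1]
contact_force: [0.2, -0.3, -0.7]
t 8.88 tip axis rel hinge mm [-47.4  -0.2 146.3] front x -36.4 F box [0.2768, -0.3061, -0.7284] toolx [0.0034, 1.0, -0.0003] z [-0.001 -0.    -1.   ] open 0.003
side [('can', 0), ('tape', 0), ('carton', 0)]
scene [('can', 0), ('tape', 0), ('carton', 0)]
```

View pics/side8.png

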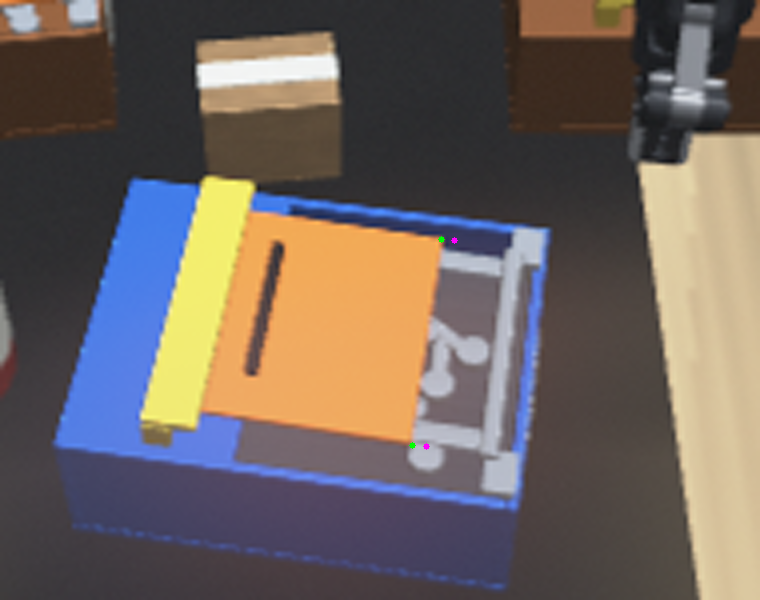

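View pics/scene8.png

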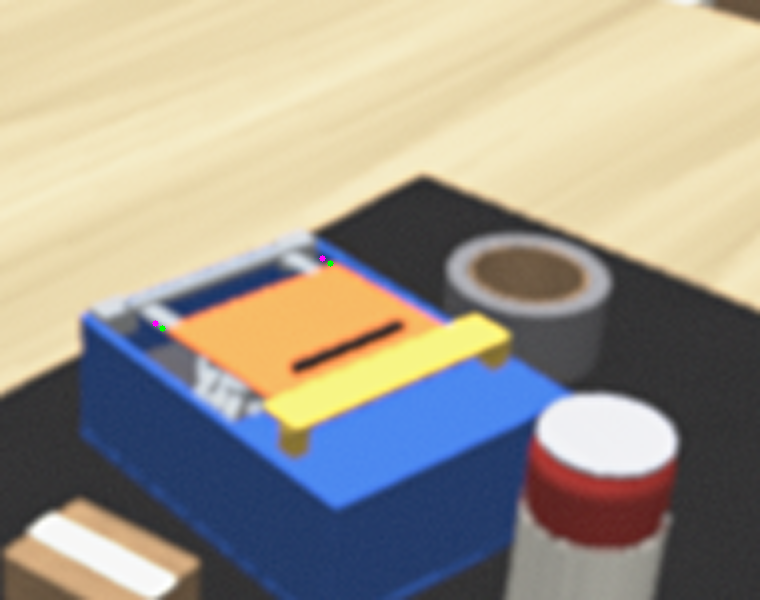

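```bash
python3 -c "
from plant import sign_off;print(sign_off())"
```

```text
the job is handed in; nothing more can be done
None
```

The blue box is shut and the job is handed in at about 9 s of the 42 s allowed. `sign_off` reports no verdict.

**What I did:** With the gripper shut, I pushed the flap down from behind on its outer face until it met its stop, pressing with about 9 N. I then slid it towards the lip, pressing it down all the while. Friction under the fingertips carried it most of the way, and I finished against the black ridge with about 18 N until it stopped moving. Then I lifted off and backed away.

**Last checks, after letting go:**
- **Tuck:** In the side view the flap's rear corners sit on the positions predicted for about 26 mm. The scene view is a few millimetres off, as that camera was from the start.
- **Fold:** The flap stayed down and under the lip. It sprang up slightly against the lip's underside, which the 5 mm gap puts at about 0.04 rad (limit 0.09). I worked that out from the gap and did not measure it.
- **Other items:** No pixel changes showed around the tape roll, can or carton in either view.
- **Robot:** It was clear of everything, with the force reading at noise level (under 1 N).
- **Contact:** I kept the fingers on the outer face throughout and never brought them to the lining side.

No check failed. Two early move calls were refused because rows must list every key; the arm did not move on those.

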